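Bring the polishing barrel's filler stem to the top

ROBOT

A 6-joint arm with a two-finger parallel gripper is mounted at the origin on the work surface. World frame = base frame: x ahead of the robot, y to its left, z up, the work surface at z = 0. Lengths are in mm, angles in rad, forces in N, time in s.
With the tool pointing down it reaches from about 275 to 750 mm from the base axis. Payload 10.2 kg.
Tool frame: the origin (TCP) lies at the centre of the arm's flange, where the gripper is bolted on; the fingertips stand 173 mm ahead of it and the grasp point (between the pads) lies 155 mm ahead of it; z points along the fingers, y is the line along which they close (so a half turn about z gives the same grasp; the last joint's range is limited). The gripper opens to 85 mm and grips with 20 to 120 N. Pads are 22 mm wide; open, the fingers measure 114 mm over their backs; the gripper's body (76 mm by 85 mm) begins 54 mm behind the grasp point. The pads swing forward as they close: fully open they stand 13 mm farther back than shut.
Start: joints at [0.905, 0.313, 1.498, -0, 1.331, -0.223], TCP at [224.961, 474.368, 404.694] pointing down, gripper open.
Joint ranges: [-2.94, 2.94], [-0.97, 2.17], [0.19, 2.56], [-1.23, 4.37], [0.02, 3.11], [-2.88, 2.88]. Speed limits (rad/s): [2.39, 2.39, 3.01, 3.14, 3.14, 3.14].

INTERFACE

Orientations are given as a 3x3 rotation matrix whose columns are the frame's x, y, z axes.
In Python, from cell import sense, grab_frame, calibration, hand_in gives the robot as it stands.
- The arm moves only by the shell command python3 -m inch 'ROWS' [FORCE]. ROWS is JSON, a list that holds one entry, the list of rows, each a list of 7 numbers: the shift along the tool's x, y, z in m, then the turn, a rotation vector about the tool's x, y, z in rad, then the finger opening in m, from 0 to 0.0854. In form: [[[dx, dy, dz, rx, ry, rz, fingers], ...]]. A call has 1 to 8 rows; each row shifts and turns the commanded pose from where the row before left it, along the tool's axes as they then stand; what a row does not reach is not made up. A row lasts 1/10 s, in which the tool goes at most 50 mm and 8.59 degrees, less where a joint would pass 70% of its speed; a pose out of reach is approached as far as the arm can. A call is refused whole if a number of a shift passes 0.05 or a number of a turn 0.15, either way. A call with a gripper value outside its range is refused whole. The fingers move at their own pace and stop on an object; FORCE is the grip in N (left out, the last holds). Time passes only in rows, so rows that do not move let the fingers close. It gives the time, the measured TCP pose, the force, the opening and the grip force at its end, in the units of the state.
- sense(): the state, without advancing time (a new reading comes with each control period).
- grab_frame(name): name is "scene" or "top" or "wrist"; returns the picture (384x512x3 uint8, blue, green, red); there is no depth.
- calibration(name): a dict with "fovy" (degrees; the focal length in pixels is half the picture's height over the tangent of half this angle, whatever the lens; pixels are square), "cx", "cy" (the principal point, pixels), "extrinsics" (4x4, takes a point from camera to world coordinates); the wrist camera has in their place "tool_from_camera" (4x4, takes a point from camera to tool coordinates, whose origin is the TCP and whose axes are the flange's). Camera axes: x right, y down, z forward; pixel columns grow to the right and rows downward; lengths in mm; the calibration is good to about 2 mm. A picture is of the moment at which its call begins: read the wrist's pose just before it. calibration takes no time and is no camera call.
- hand_in(): hands the job in; it is judged then, once.
The state is a dict: "time": time; "joint_positions": joint angles; "qvel": joint speeds; "tau": joint torques, N m; "eef_pos": TCP position; "tool_rot": TCP orientation; "force": force on the tool from outside, world axes, zero at the start; "ft_torque": the same for the moment, N m; "gripper_width": opening from 0.0 (shut) to 1.0 (fully open); "finger_force": force on a finger pad.
Only numpy, scipy, OpenCV 4.12 (cv2) and the standard library are available. Lean on these libraries where they do the work, as an engineer would, in place of code of your own. Each camera call takes 0.05 s, during which the arm holds its last target. There are 200 camera calls.

TASK

Make the polishing barrel ready for filling: with a fingertip, gently push the black-handled spokes of its wheel, one after another, until the brass filler stem with the red cap on the barrel points straight up, then leave it at rest and move clear. Push only on the wheel, never on the barrel or its stem, do not set the wheel spinning, and leave the other things on the bench where they are.

Things in the scene. Friction and masses are not known exactly. Their poses are not given: they have to be found in the camera images.
- tumbler: Fixed green stand. Origin: its underside on the bench, below the axle. x: along the level axle from the wheel (robot's side) to the barrel, y left, z up. Base plate x -120 to +180, y -75 to +75, 20 mm thick; posts at x = -75 and +105 carry the axle 165 mm above the bench.
- wheel (a joint): Angle of wheel and barrel (one piece, turns round and round, either way) about the stand's x axis. 0 or any whole turn: stem straight up; growing from there tips it towards the stand's -y (right, seen from the robot). Stiff: stays where it is left, without coasting; takes 0.35 to 0.4 N m to turn (about 3 N at the spoke ends).
- wheel_centre (a point): Centre of the upright steel wheel, on the axle 165 mm above the bench, x = -125 in the stand's frame. Hub radius 24; rim ring outside radius 65, bar 14 thick; six equal spokes 60 degrees apart run through the rim to 130 mm from the axle, beyond 80 mm as black round handles 16 thick. One spoke lies in the stem's direction: this z axis, turning with the wheel.
- stem_cap (a point): Centre of the outer end of the red cap (32 mm wide, 20 thick) on the brass filler stem (24 mm thick), 100 mm from the axle. The stem stands radially on the middle of the blue barrel (116 mm wide, 142 long), 140 mm along the axle behind the wheel. z axis: out along the stem.
- jar: Loose amber jar with white lid, 52 mm wide, 75 tall, near the stand; origin under its centre.
- tin: Loose yellow-labelled tin, 56 mm wide, 85 tall; origin under its centre.
- mug: Loose steel mug, 70 mm wide, 80 tall; origin under its centre.
- bowl: Loose brass bowl, 110 mm wide, 40 tall; origin under its centre.
- spare_cap: Loose spare red cap, 36 mm wide, 22 tall, lying on the far end of the stand's base plate; origin under its centre.
- brush: Loose brush lying on the bench; origin under its middle.
- screwdriver: Loose screwdriver lying on the bench; origin under its middle.

How it is judged:
By the outcome, as a careful person would: the job done as asked, in the order asked, and still so for the second after the job is handed in, with the robot touching nothing.
It also fails if it takes over 64 s, if anything falls off the work surface, if the arm or the gripper's body presses on something with over 40 N, if the wrist force passes 120 N, or if a joint passes its speed limit or range.

## Working session

There is one attempt and no reset: what is moved stays moved. The work goes in short steps, Python scripts to look and compute and a shell command to move; the robot and the scene stay as the last step left them, time stands still between calls to the robot, and variables do not carry over. Pictures are saved under pics/ and viewed, at most 10 in all, crops included, and the job is handed in when it is done.

```bash
mkdir -p pics; ls
python3 - <<'E'
from cell import *
import cv2,numpy as np
s=sense();print(s['time'],s['eef_pos'],np.round(s['tool_rot'],3).tolist())
a=grab_frame('scene');b=grab_frame('top')
cv2.imwrite('pics/scene.png',a);cv2.imwrite('pics/top.png',b)
for n in('scene','top'):
    c=calibration(n);print(n,c['fovy'],c['cx'],c['cy'],np.round(c['extrinsics'],3).tolist())
print(calibration('wrist'))
E
```

```text
pics
0.0 [224.91990582 474.32347569 404.1234665 ] [[-0.904, 0.428, -0.001], [0.428, 0.904, -0.001], [0.0, -0.001, -1.0]]
scene 50.96244613536767 253.10802958783165 190.70084291938667 [[-0.755, 0.565, -0.333, 1010.986], [0.656, 0.654, -0.377, 484.991], [0.005, -0.503, -0.864, 1275.773], [0.0, 0.0, 0.0, 1.0]]
top 49.38195837721672 257.0002296228138 200.23291843682964 [[-0.007, -0.993, 0.122, 457.207], [-1.0, 0.005, -0.011, 16.596], [0.01, -0.122, -0.992, 1409.783], [0.0, 0.0, 0.0, 1.0]]
{'fovy': 60.84153929697293, 'cx': 251.0012259225335, 'cy': 186.87772533564657, 'tool_from_camera': array([[ 8.39858547e-04, -9.60122937e-01, -2.79576896e-01,
         7.12260912e+01],
       [ 9.99999560e-01,  9.23332522e-04, -1.66875575e-04,
         4.56133662e-01],
       [ 4.18363508e-04, -2.79576633e-01,  9.60123290e-01,
         3.03093441e+01],
       [ 0.00000000e+00,  0.00000000e+00,  0.00000000e+00,
         1.00000000e+00]])}
```

View pics/scene.png

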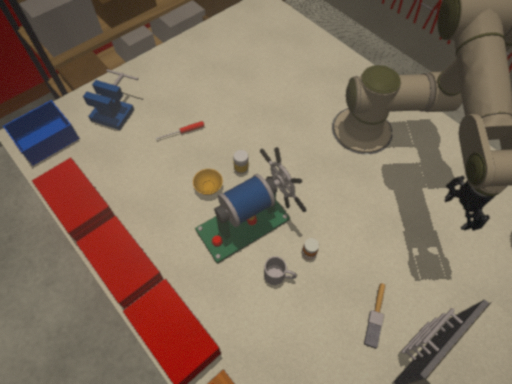

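View pics/top.png

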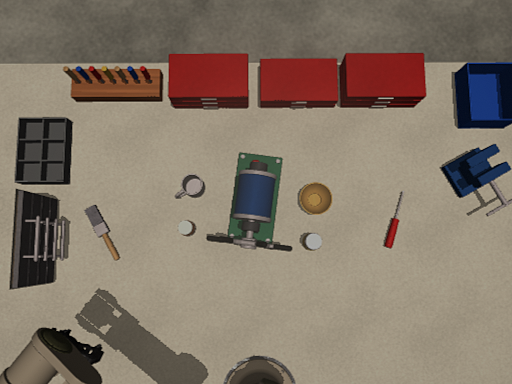

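```bash
cat > h.py <<'E'
from cell import *
import cv2,numpy as np
def cam(n,s=None):
    c=calibration(n);f=192/np.tan(np.radians(c['fovy']/2))
    if n=='wrist':
        T=np.eye(4);T[:3,:3]=s['tool_rot'];T[:3,3]=s['eef_pos'];E=T@c['tool_from_camera']
    else:E=c['extrinsics']
    return f,c['cx'],c['cy'],E
def ray(C,u,v):
    f,cx,cy,E=C;d=E[:3,:3]@np.array([(u-cx)/f,(v-cy)/f,1]);return E[:3,3],d/np.linalg.norm(d)
def onz(C,u,v,z):
    o,d=ray(C,u,v);return o+d*(z-o[2])/d[2]
def onplane(C,u,v,p,n):
    o,d=ray(C,u,v);return o+d*(np.dot(p-o,n)/np.dot(d,n))
def proj(C,p):
    f,cx,cy,E=C;q=E[:3,:3].T@(np.array(p)-E[:3,3]);return cx+f*q[0]/q[2],cy+f*q[1]/q[2]
E
python3 - <<'E'
from h import *
a=cv2.imread('pics/scene.png');b=cv2.imread('pics/top.png')
C=cam('top')
hsv=cv2.cvtColor(b,cv2.COLOR_BGR2HSV)
m=cv2.inRange(hsv,(60,80,30),(90,255,255));m[:130]=0;m[270:]=0
m[:,:200]=0;m[:,310:]=0
P=np.argwhere(m)[:,::-1]
Q=np.array([onz(C,u,v,20)[:2] for u,v in P],np.float32)
r=cv2.minAreaRect(Q);print(r,cv2.boxPoints(r))
for n,u,v,z in(('jar/tin L',186,226,80),('R',314,240,80),('mug',194,184,80),('bowl',315,197,40)):print(n,onz(C,u,v,z))
cv2.imwrite('pics/crop1.png',cv2.resize(a[135:275,180:335],None,fx=4,fy=4,interpolation=cv2.INTER_CUBIC))
E
```

```text
((641.9866943359375, 8.643714904785156), (145.2418670654297, 283.8538513183594), 82.18441009521484) [[491.50278  -44.00268 ]
 [772.71985  -82.602585]
 [792.4706    61.29011 ]
 [511.25354   99.890015]]
jar/tin L [539.39992845 228.74265815  80.        ]
R [ 492.53202512 -177.68879019   80.        ]
mug [674.45302848 204.9514849   80.        ]
bowl [ 635.41128062 -190.14408001   40.        ]
```

View pics/crop1.png

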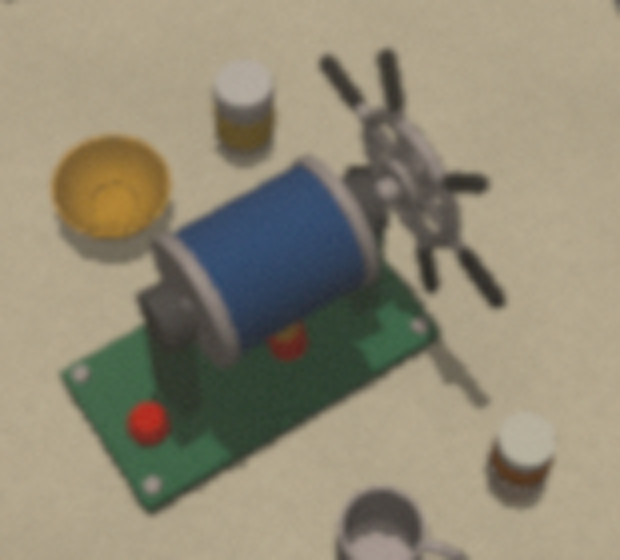

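Run:
```python
from h import *
C=cam('scene');x=np.array([.9907,-.1360,0]);y=np.array([.136,.9907,0]);o=np.array([604.3,13.8,0])
W=o-125*x+[0,0,165]
for u,v in((327,62),(388,55),(484,183),(500,298),(430,285),(388,187)):
    p=onplane(C,180+u/4,135+v/4,W,x)-W
    print((u,v),p@y,p[2],np.hypot(p@y,p[2]),np.degrees(np.arctan2(-(p@y),p[2])))
B=o+15*x+[0,0,165]
for u,v in((288,342),(288,352)):
    p=onplane(C,180+u/4,135+v/4,B,x)-B;print('cap',p@y,p[2],np.degrees(np.arctan2(-(p@y),p[2])))
print(W)
```

```text
(327, 62) -124.23990094341843 11.921003790722125 124.81050964485658 84.51916352407581
(388, 55) -44.889533513031274 113.04003294456459 121.6269676803866 21.658612071927497
(484, 183) 80.5109537003898 97.76450791397099 126.64877683344284 -39.47211272548374
(500, 298) 122.5975272387315 -18.10752083596799 123.92754333027234 -98.40178058649434
(430, 285) 42.0409526670237 -123.44946093538351 130.41169850280957 -161.19362493016558
(388, 187) -28.159074890462612 -56.9177226776776 63.50244604343755 153.67687923172016
cap 31.253194854482324 -97.80624002311151 -162.2791390404912
cap 31.34616620904986 -116.8372123916497 -164.98182371182688
[480.4625  30.8    165.    ]
```

Scene: the stem hangs down and to the left (cap at scene px ≈252,220), wheel angle ≈ -159°. The wheel is at (480, 31). Plan: three pushes to the right at the top of the wheel with the shut fingertip pointing down.

```bash
python3 -m inch '[[[0,0,-0.025,0,0,-0.102,0],[0,0,-0.025,0,0,-0.102,0],[0,0,-0.025,0,0,-0.102,0],[-0.03,-0.026,0,0,0,0,0],[-0.03,-0.026,0,0,0,0,0],[-0.03,-0.026,0,0,0,0,0],[-0.03,-0.026,0,0,0,0,0],[-0.03,-0.026,0,0,0,0,0]]]' 20
python3 -m inch '[[[-0.03,-0.026,0,0,0,0,0],[-0.03,-0.026,0,0,0,0,0],[-0.03,-0.026,0,0,0,0,0],[-0.03,-0.026,0,0,0,0,0],[-0.03,-0.026,0,0,0,0,0],[-0.01,-0.01,0,0,0,0,0],[0,0,0,0,0,0,0],[0,0,0,0,0,0,0]]]'
cat > st.py <<'E'
from h import *
x=np.array([.9907,-.1360,0]);y=np.array([.136,.9907,0]);W=np.array([480.5,30.8,165])
s=sense();tip=s['eef_pos']+173*s['tool_rot'][:,2]-W
print('t',round(s['time'],2),'tip stand xyz',np.round([tip@x,tip@y,tip[2]],1),'F',np.round(s['force'],1),'w',s['gripper_width'],'ty',np.round(s['tool_rot'][:,1],3),'tz',np.round(s['tool_rot'][:,2],3))
E
python3 - <<'E'
import st
from h import *
s=sense();cv2.imwrite('pics/w1.png',grab_frame('wrist'))
C=cam('wrist',s);print('W px',proj(C,st.W),'left spoke',proj(C,st.W+83*st.y+[0,0,100]),'right',proj(C,st.W-47*st.y+[0,0,121]))
E
```

```text
time: 0.9
eef_pos: [356.6, 323.8, 479.5]
tool_rot: [[-0.991, 0.136, -0.0], [0.136, 0.991, -0.0], [0.0, -0.0, -1.0]]
force: [0.7, 0.4, 0.7]
gripper_width: -0.001
finger_force: 0.0
time: 1.7
eef_pos: [494.8, 165.3, 479.6]
tool_rot: [[-0.991, 0.136, -0.001], [0.136, 0.991, 0.0], [0.001, 0.0, -1.0]]
force: [0.3, 0.5, 0.1]
gripper_width: 0.003
finger_force: 0.0
t 1.7 tip stand xyz [ -4.3 135.2 141.6] F [0.3 0.5 0.1] w 0.0025312737819565174 ty [0.136 0.991 0.   ] tz [-0.001  0.    -1.   ]
W px (np.float64(100.17216348963092), np.float64(178.9533296448076)) left spoke (np.float64(163.97259104109537), np.float64(221.2748731301292)) right (np.float64(-84.86708849009884), np.float64(235.70899747339195))
```

View pics/w1.png

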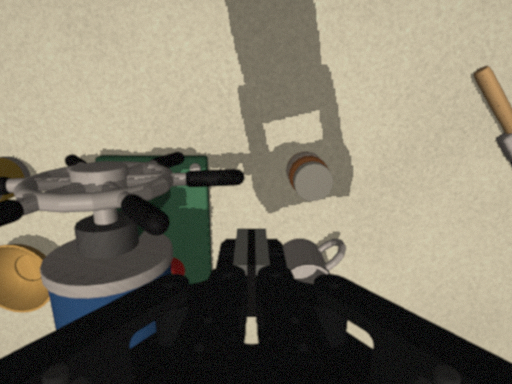

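```bash
python3 -m inch '[[[-0.004,0,0.02,0,0,0,0],[0,0,0.02,0,0,0,0],[0,0,0.02,0,0,0,0],[0,-0.01,0,0,0,0,0],[0,-0.006,0,0,0,0,0],[0,-0.006,0,0,0,0,0],[0,-0.006,0,0,0,0,0],[0,-0.006,0,0,0,0,0]]]'
python3 -m inch '[[[0,-0.006,0,0,0,0,0],[0,-0.006,0,0,0,0,0],[0,-0.006,0,0,0,0,0],[0,-0.006,0,0,0,0,0],[0,-0.006,0,0,0,0,0],[0,-0.006,0,0,0,0,0],[0,-0.006,0,0,0,0,0],[0,-0.006,0,0,0,0,0]]]'
python3 - <<'E'
import st
from h import *
cv2.imwrite('pics/w2.png',grab_frame('wrist'))
E
```

```text
time: 2.55
eef_pos: [494.4, 129.8, 420.4]
tool_rot: [[-0.991, 0.137, 0.001], [0.137, 0.991, 0.0], [-0.001, 0.0, -1.0]]
force: [-0.2, 0.3, 0.3]
gripper_width: 0.002
finger_force: 0.0
time: 3.35
eef_pos: [487.9, 83.4, 422.9]
tool_rot: [[-0.991, 0.136, 0.006], [0.136, 0.991, 0.003], [-0.005, 0.004, -1.0]]
force: [-6.2, 12.9, 28.5]
gripper_width: 0.001
finger_force: 15.7
t 3.35 tip stand xyz [ 1.1 53.8 84.9] F [-6.2 12.9 28.5] w 0.0014871584218561966 ty [0.136 0.991 0.004] tz [ 0.006  0.003 -1.   ]
```

View pics/w2.png

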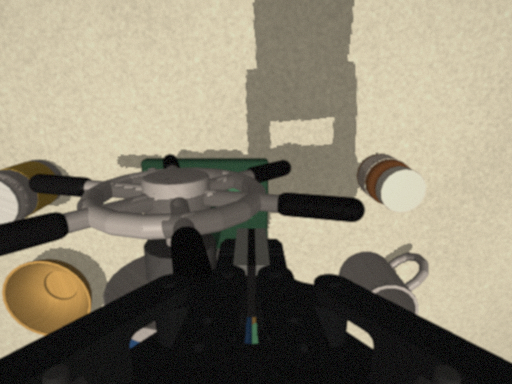

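The view shows the upper handle (px ~185,240) touching the wide knuckles rather than the narrow pads, with 28 N upward. I'll back off, turn the gripper 90° so a narrow side pushes, and go in again.

```bash
python3 -m inch '[[[0,0.01,-0.005,0,0,0,0],[0,0.02,-0.015,0,0,0,0],[0,0.02,-0.025,0,0,0.15,0],[0,0,-0.025,0,0,0.15,0],[0,0,0,0,0,0.15,0],[0,0,0,0,0,0.15,0],[0,0,0,0,0,0.15,0],[0,0,0,0,0,0.15,0]]]'
python3 -m inch '[[[0,0,0,0,0,0.15,0],[0,0,0,0,0,0.15,0],[0,0,0,0,0,0.15,0],[0,0,0,0,0,0.15,0],[0,0,0,0,0,0.071,0],[0,0,0,0,0,0,0]]]'
python3 - <<'E'
import st
from h import *
print(sense()['joint_positions'])
C=cam('scene');a=grab_frame('scene');cv2.imwrite('pics/s2.png',cv2.resize(a[135:275,180:335],None,fx=4,fy=4,interpolation=cv2.INTER_CUBIC))
E
```

```text
time: 4.2
eef_pos: [494.8, 132.4, 489.7]
tool_rot: [[-0.504, 0.864, -0.0], [0.864, 0.504, -0.0], [0.0, -0.0, -1.0]]
force: [0.5, 0.4, -0.8]
gripper_width: 0.001
finger_force: 0.0
time: 4.8
eef_pos: [494.8, 132.4, 489.7]
tool_rot: [[0.137, 0.991, -0.0], [0.991, -0.137, -0.0], [-0.0, -0.0, -1.0]]
force: [-0.4, 0.6, 0.7]
gripper_width: 0.001
finger_force: 0.0
t 4.8 tip stand xyz [  0.4 102.6 151.7] F [-0.4  0.6  0.7] w 0.0009218631300032976 ty [ 0.991 -0.137 -0.   ] tz [-0. -0. -1.]
[ 3.23699186e-02  2.37936854e-01  1.37632878e+00 -2.47289107e-05
  1.52752131e+00  1.69797902e-01]
```

View pics/s2.png

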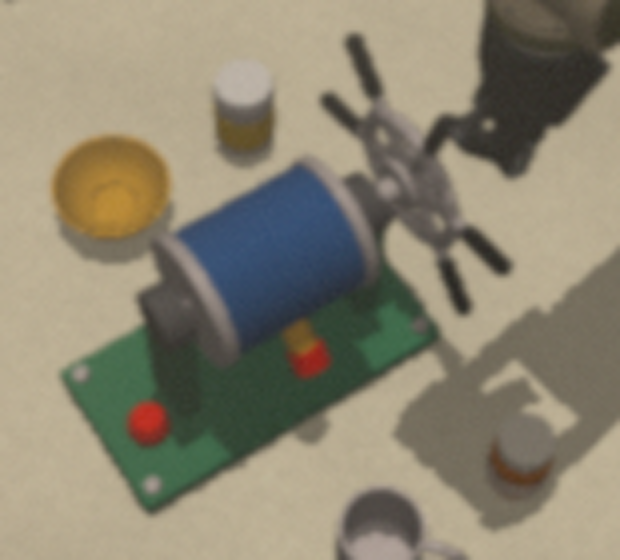

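```bash
python3 -m inch '[[[0,0,0.022,0,0,0,0],[0,0,0.022,0,0,0,0],[0,0,0.022,0,0,0,0],[-0.012,0,0,0,0,0,0],[-0.012,0,0,0,0,0,0],[-0.006,0,0,0,0,0,0],[-0.006,0,0,0,0,0,0],[-0.006,0,0,0,0,0,0]]]'
python3 -m inch '[[[-0.006,0,0,0,0,0,0],[-0.006,0,0,0,0,0,0],[-0.006,0,0,0,0,0,0],[-0.006,0,0,0,0,0,0]]]'
python3 -m inch '[[[-0.006,0,0,0,0,0,0],[-0.006,0,0,0,0,0,0],[-0.006,0,0,0,0,0,0],[-0.006,0,0,0,0,0,0]]]'
python3 st.py
```

```text
time: 5.65
eef_pos: [489.0, 90.1, 424.4]
tool_rot: [[0.137, 0.991, 0.001], [0.991, -0.137, -0.0], [0.0, 0.001, -1.0]]
force: [1.1, -0.1, 0.6]
gripper_width: -0.002
finger_force: 0.0
time: 6.05
eef_pos: [485.8, 66.8, 424.0]
tool_rot: [[0.136, 0.991, 0.001], [0.991, -0.136, 0.001], [0.001, 0.001, -1.0]]
force: [1.1, 3.9, 1.9]
gripper_width: -0.006
finger_force: 1.9
time: 6.45
eef_pos: [482.5, 42.8, 423.8]
tool_rot: [[0.137, 0.991, 0.0], [0.991, -0.137, 0.0], [0.001, 0.0, -1.0]]
force: [1.3, 4.6, 3.5]
gripper_width: 0.001
finger_force: 2.3
t 6.45 tip stand xyz [ 0.4 12.3 85.8] F [1.3 4.6 3.5] w 0.0009039202327181213 ty [ 0.991 -0.137  0.   ] tz [ 0.  0. -1.]
```

```bash
python3 -m inch '[[[-0.006,0,0,0,0,0,0],[-0.006,0,0,0,0,0,0],[-0.006,0,0,0,0,0,0],[-0.006,0,0,0,0,0,0],[-0.006,0,0,0,0,0,0],[0,0,0,0,0,0,0]]]'
python3 st.py
python3 -m inch '[[[0.006,0,-0.01,0,0,0,0],[0,0,-0.025,0,0,0,0],[0,0,-0.03,0,0,0,0],[0.03,0,0,0,0,0,0],[0.03,0,0,0,0,0,0],[0.03,0,0,0,0,0,0],[0.03,0,0,0,0,0,0],[0,0,0,0,0,0,0]]]'
python3 - <<'E'
import st
from h import *
s=sense();C=cam('wrist',s)
for a in(-95,-35,-40,-30,25):
    r=np.radians(a);print(a,np.round(proj(C,st.W+130*(-np.sin(r)*st.y+np.array([0,0,np.cos(r)])))))
cv2.imwrite('pics/w3.png',grab_frame('wrist'))
E
```

```text
time: 7.05
eef_pos: [478.4, 12.7, 423.6]
tool_rot: [[0.137, 0.991, -0.001], [0.991, -0.137, -0.001], [-0.001, -0.001, -1.0]]
force: [-0.5, -0.1, -0.7]
gripper_width: -0.004
finger_force: 0.3
t 7.05 tip stand xyz [  0.3 -18.4  85.6] F [-0.5 -0.1 -0.7] w -0.004073647459626804 ty [ 0.991 -0.137 -0.001] tz [-0.001 -0.001 -1.   ]
time: 7.85
eef_pos: [495.5, 141.1, 489.4]
tool_rot: [[0.133, 0.991, 0.001], [0.991, -0.133, -0.0], [-0.0, 0.001, -1.0]]
force: [-1.1, -0.7, -0.2]
gripper_width: -0.002
finger_force: 0.0
t 7.85 tip stand xyz [1.000e-01 1.113e+02 1.514e+02] F [-1.1 -0.7 -0.2] w -0.0021922577790479954 ty [ 0.991 -0.133  0.001] tz [ 0.001 -0.    -1.   ]
-95 [251. 150.]
-35 [251. 267.]
-40 [251. 249.]
-30 [251. 285.]
25 [250. 435.]
```

View pics/w3.png

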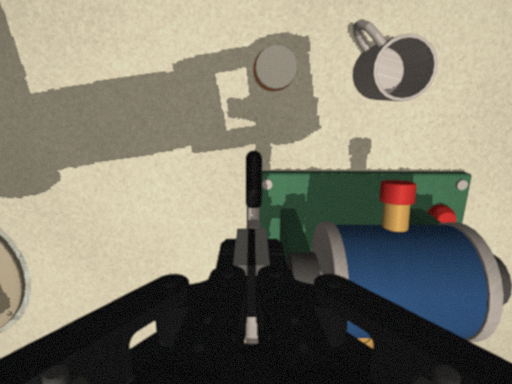

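Wrist view: left handle tip at (253,151), which matches a wheel angle of -95°. The wheel has turned as planned, so on to the second push.

```bash
python3 -m inch '[[[0,0,0.022,0,0,0,0],[0,0,0.022,0,0,0,0],[0,0,0.022,0,0,0,0],[-0.009,0,0,0,0,0,0],[-0.006,0,0,0,0,0,0],[-0.006,0,0,0,0,0,0],[-0.006,0,0,0,0,0,0],[-0.006,0,0,0,0,0,0]]]'
python3 -m inch '[[[-0.006,0,0,0,0,0,0],[-0.006,0,0,0,0,0,0],[-0.006,0,0,0,0,0,0],[-0.006,0,0,0,0,0,0],[-0.006,0,0,0,0,0,0],[-0.006,0,0,0,0,0,0],[-0.006,0,0,0,0,0,0],[-0.006,0,0,0,0,0,0]]]'
python3 -m inch '[[[-0.006,0,0,0,0,0,0],[-0.006,0,0,0,0,0,0],[-0.006,0,0,0,0,0,0],[-0.006,0,0,0,0,0,0],[-0.006,0,0,0,0,0,0],[-0.006,0,0,0,0,0,0],[-0.006,0,0,0,0,0,0],[-0.006,0,0,0,0,0,0]]]'
python3 st.py
python3 -m inch '[[[0,0,0,0,0,0,0],[0.006,0,-0.01,0,0,0,0],[0,0,-0.025,0,0,0,0],[0,0,-0.03,0,0,0,0],[0.03,0,0,0,0,0,0],[0.03,0,0,0,0,0,0],[0.03,0,0,0,0,0,0],[0.03,0,0,0,0,0,0]]]'
python3 - <<'E'
import st
from h import *
s=sense();C=cam('wrist',s)
for a in(-95,-90):
    r=np.radians(a);print(a,np.round(proj(C,st.W+130*(-np.sin(r)*st.y+np.array([0,0,np.cos(r)])))))
im=grab_frame('wrist')
for u in (246,251,256):
    g=im[:,u].max(axis=1); print(u,[int(g[i]) for i in range(130,200,3)])
E
```

```text
time: 8.7
eef_pos: [491.2, 105.3, 425.1]
tool_rot: [[0.137, 0.991, 0.005], [0.991, -0.137, 0.002], [0.002, 0.005, -1.0]]
force: [1.4, 5.1, 4.0]
gripper_width: -0.004
finger_force: 2.9
time: 9.5
eef_pos: [484.5, 57.5, 422.4]
tool_rot: [[0.137, 0.991, -0.001], [0.991, -0.137, -0.0], [-0.0, -0.001, -1.0]]
force: [0.0, 3.0, -0.9]
gripper_width: -0.002
finger_force: 0.0
time: 10.3
eef_pos: [477.9, 10.1, 422.6]
tool_rot: [[0.137, 0.991, -0.0], [0.991, -0.137, 0.0], [0.0, -0.0, -1.0]]
force: [-1.3, 4.4, -0.1]
gripper_width: -0.002
finger_force: 2.0
t 10.3 tip stand xyz [  0.2 -20.9  84.6] F [-1.3  4.4 -0.1] w -0.0021498691975349376 ty [ 0.991 -0.137 -0.   ] tz [-0.  0. -1.]
time: 11.1
eef_pos: [495.2, 136.8, 488.8]
tool_rot: [[0.137, 0.991, 0.002], [0.991, -0.137, -0.001], [-0.001, 0.002, -1.0]]
force: [1.4, -0.4, -0.2]
gripper_width: 0.004
finger_force: 0.0
t 11.1 tip stand xyz [  0.4 106.9 150.8] F [ 1.4 -0.4 -0.2] w 0.004342588732101653 ty [ 0.991 -0.137  0.002] tz [ 0.002 -0.001 -1.   ]
-95 [250. 146.]
-90 [250. 147.]
246 [132, 126, 132, 127, 127, 192, 158, 67, 25, 24, 32, 37, 34, 38, 39, 41, 37, 34, 39, 39, 34, 40, 40, 77]
251 [131, 130, 129, 129, 124, 116, 16, 24, 15, 25, 27, 21, 29, 19, 22, 18, 16, 27, 14, 25, 16, 36, 31, 26]
256 [129, 127, 130, 133, 127, 100, 16, 14, 15, 23, 26, 29, 13, 26, 21, 23, 14, 23, 19, 20, 18, 19, 18, 24]
```

```bash
python3 -m inch '[[[0.002,0,0.022,0,0,0,0],[0,0,0.022,0,0,0,0],[0,0,0.022,0,0,0,0],[-0.009,0,0,0,0,0,0],[-0.006,0,0,0,0,0,0],[-0.006,0,0,0,0,0,0],[-0.006,0,0,0,0,0,0],[-0.006,0,0,0,0,0,0]]]'
python3 -m inch '[[[-0.006,0,0,0,0,0,0],[-0.006,0,0,0,0,0,0],[-0.006,0,0,0,0,0,0],[-0.006,0,0,0,0,0,0],[-0.006,0,0,0,0,0,0],[-0.006,0,0,0,0,0,0],[-0.006,0,0,0,0,0,0],[-0.006,0,0,0,0,0,0]]]'
python3 - <<'E'
import st
from h import *
im=grab_frame('top');t=im
hsv=cv2.cvtColor(im,cv2.COLOR_BGR2HSV)
m=cv2.inRange(hsv,(0,150,70),(8,255,255))|cv2.inRange(hsv,(172,150,70),(180,255,255));m[:140]=0;m[:,:200]=0;m[:,330:]=0
n,l,s,c=cv2.connectedComponentsWithStats(m)
C=cam('top');B=st.W+140*st.x
for i in range(1,n):
    if s[i,4]>5:
        p=onz(C,*c[i],260)-B;print(s[i],c[i],p@st.x,p@st.y)
cv2.imwrite('pics/t3.png',cv2.resize(im[140:280,180:330],None,fx=4,fy=4,interpolation=cv2.INTER_CUBIC))
print(proj(C,B+[0,0,100]),[proj(C,B+[0,0,h]) for h in (0,100)])
E
```

```text
time: 11.95
eef_pos: [491.1, 104.5, 423.8]
tool_rot: [[0.137, 0.991, 0.005], [0.991, -0.137, 0.002], [0.002, 0.004, -1.0]]
force: [1.3, 5.1, 3.3]
gripper_width: -0.002
finger_force: 2.9
time: 12.75
eef_pos: [484.3, 56.5, 421.4]
tool_rot: [[0.137, 0.991, -0.001], [0.991, -0.137, -0.0], [-0.0, -0.001, -1.0]]
force: [0.4, 3.5, 0.2]
gripper_width: 0.003
finger_force: 0.0
t 12.75 tip stand xyz [ 0.1 26.  83.4] F [0.4 3.5 0.2] w 0.0028742540015073035 ty [ 0.991 -0.137 -0.001] tz [-0.001 -0.    -1.   ]
[253 160   6   2  11] [255.27272727 160.54545455] 91.24226893613162 9.249656872898921
[247 187  12  11 100] [252.5  191.88] 2.1553231682623872 5.3427618277603965
(np.float64(254.31018134220923), np.float64(192.63805715859104)) [(np.float64(254.19669485804826), np.float64(197.30082653453331)), (np.float64(254.31018134220923), np.float64(192.63805715859104))]
```

View pics/t3.png

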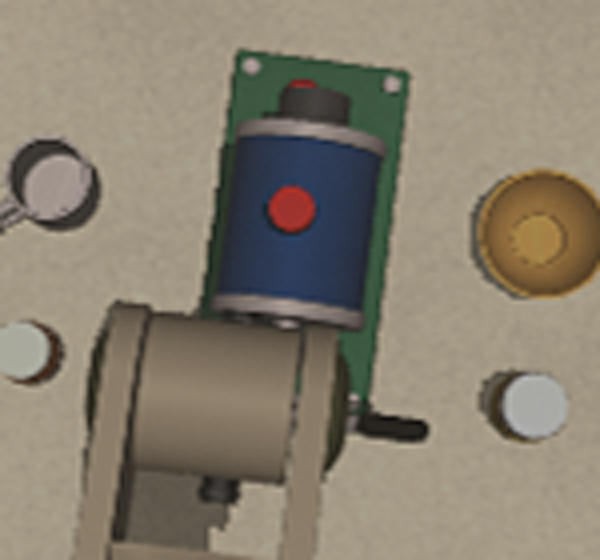

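```bash
python3 -m inch '[[[-0.002,0,0,0,0,0,0],[-0.002,0,0,0,0,0,0],[-0.002,0,0,0,0,0,0],[0,0,0,0,0,0,0],[0,0,0,0,0,0,0]]]'
cat > m.py <<'E'
import st
from h import *
C=cam('top');B=st.W+140*st.x;A=np.vstack
im=np.mean([grab_frame('top').astype(float) for _ in range(4)],0).astype(np.uint8)
hsv=cv2.cvtColor(im,cv2.COLOR_BGR2HSV)
m=cv2.inRange(hsv,(0,150,70),(8,255,255))|cv2.inRange(hsv,(172,150,70),(180,255,255));m[:175]=0;m[210:]=0;m[:,:200]=0;m[:,330:]=0
u,v=cv2.moments(m,True)['m10']/m.sum()*255,cv2.moments(m,True)['m01']/m.sum()*255
b=cv2.inRange(hsv,(100,80,30),(130,255,255));b[:,:200]=0;b[:,310:]=0;E=[]
for r in range(175,214):
    q=np.where(b[r])[0]
    if len(q)>20:
        z=[onz(C,e,r,165)-B for e in(q[0]-.5,q[-1]+.5)];E.append((np.mean([k@st.x for k in z]),np.mean([k@st.y for k in z]),(z[0]-z[1])@st.y))
E=np.array(E);E=E[abs(E[:,2]-np.median(E[:,2]))<4];f=np.polyfit(E[:,0],E[:,1],1)
p=onz(C,u,v,264)-B
print('cap px',u,v,'stand xy',p@st.x,p@st.y,'barrel axis y there',np.polyval(f,p@st.x),'slope',f[0],'width',np.median(E[:,2]),len(E))
E
python3 m.py
```

```text
time: 13.3
eef_pos: [483.7, 51.1, 421.8]
tool_rot: [[0.137, 0.991, 0.0], [0.991, -0.137, -0.0], [-0.0, 0.0, -1.0]]
force: [0.6, 1.5, 1.6]
gripper_width: 0.005
finger_force: 0.0
t 13.3 tip stand xyz [ 0.4 20.5 83.8] F [0.6 1.5 1.6] w 0.004835065620960763 ty [ 0.991 -0.137  0.   ] tz [ 0. -0. -1.]
cap px 254.0 192.0 stand xy 1.7983962715786093 1.0998026243681802 barrel axis y there -1.3914889988232397 slope -0.020033484748213665 width 98.75980150729603 31
```

```bash
python3 -m inch '[[[0.006,0,0,0,0,0,0],[0.01,0,-0.02,0,0,0,0],[0,0,-0.03,0,0,0,0],[0,0,-0.03,0,0,0,0],[-0.027,0,-0.02,0,0,0,0],[-0.027,0.035,0,0,0,0,0],[-0.027,0.035,0,0,0,0,0],[-0.027,0.035,0,0,0,0,0]]]'
python3 -m inch '[[[0,0.035,0,0,0,0,0],[0,0,0,0,0,0,0],[0,0,0,0,0,0,0],[0,0,0,0,0,0,0]]]'
python3 m.py
python3 - <<'E'
import st
from h import *
s=sense();C=cam('wrist',s);B=st.W+140*st.x
print('cam stand',(C[3][:3,3]-B)@st.y,'cap pred',proj(C,B+[0,0,100]),'axis',proj(C,B))
cv2.imwrite('pics/w4.png',grab_frame('wrist'))
E
```

```text
time: 14.3
eef_pos: [576.0, -55.3, 521.8]
tool_rot: [[0.137, 0.991, 0.0], [0.991, -0.137, -0.0], [-0.0, 0.0, -1.0]]
force: [0.3, 0.4, 0.5]
gripper_width: -0.001
finger_force: 0.0
time: 14.7
eef_pos: [609.2, -58.4, 522.2]
tool_rot: [[0.136, 0.991, 0.0], [0.991, -0.136, -0.0], [-0.0, 0.0, -1.0]]
force: [0.2, 0.6, 0.4]
gripper_width: -0.001
finger_force: 0.0
t 14.7 tip stand xyz [139.7 -71.  184.2] F [0.2 0.6 0.4] w -0.0009031282655132939 ty [ 0.991 -0.136  0.   ] tz [ 0. -0. -1.]
t 14.9 tip stand xyz [139.8 -71.2 184.5] F [ 0.9  0.5 -1. ] w 0.0010865825867837485 ty [ 0.991 -0.136  0.001] tz [ 0.001 -0.    -1.   ]
cam stand 0.18005731005791664 cap pred (np.float64(251.36150877717517), np.float64(91.99952726666186)) axis (np.float64(251.03600207390497), np.float64(91.91345391633251))Traceback (most recent call last):
  File "m.py", line 13, in <module>
    E=np.array(E);E=E[abs(E[:,2]-np.median(E[:,2]))<4];f=np.polyfit(E[:,0],E[:,1],1)
                          ~^^^^^
IndexError: too many indices for array: array is 1-dimensional, but 2 were indexed
```

View pics/w4.png

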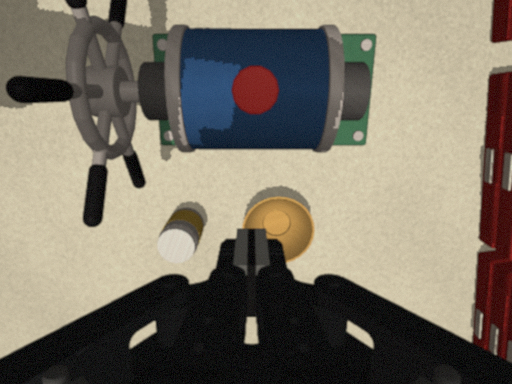

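```bash
cat > m2.py <<'E'
import st
from h import *
s=sense();C=cam('wrist',s);im=grab_frame('wrist');B=st.W+140*st.x
hsv=cv2.cvtColor(im,cv2.COLOR_BGR2HSV)
m=cv2.inRange(hsv,(0,120,50),(10,255,255))|cv2.inRange(hsv,(170,120,50),(180,255,255));m[:,:200]=0;m[:,310:]=0;m[180:]=0
c=max(cv2.findContours(m,0,2)[0],key=cv2.contourArea);(u,v),r=cv2.minEnclosingCircle(c);M=cv2.moments(c)
v2=M['m01']/M['m00'];u2=M['m10']/M['m00'];print('cap',u,v,r,u2,v2)
b=cv2.inRange(hsv,(95,70,20),(135,255,255));b[170:]=0;R=[]
for k in range(195,320):
    q=np.where(b[:,k])[0]
    if len(q)<50: continue
    e=[(onz(C,k,w,165)-B) for w in(q[0]-.5,q[-1]+.5)]
    R.append((k,(e[0]+e[1])@st.y/2,(e[0]-e[1])@st.y,q[0],q[-1]))
R=np.array(R);print(np.round(R[::15],1));f=np.polyfit(R[:,0],R[:,1],1);ax=np.polyval(f,u2)
p=onz(C,u2,v2,265)-B;o=C[3][:3,3]-B
yc=ax # symmetrical silhouette centre, camera almost above
print('axis y',ax,'cap y',p@st.y,'cam y',o@st.y,'angle',np.degrees(np.arctan2(-(p@st.y-yc),100)))
E
python3 m2.py
```

```text
t 14.95 tip stand xyz [139.9 -71.2 184.3] F [-0.1 -0.4 -0.6] w -7.817491017043078e-05 ty [ 0.991 -0.136  0.001] tz [ 0.001 -0.    -1.   ]
cap 254.62608337402344 89.13043212890625 24.523744583129883 254.8748418491484 89.41041362530413
[[195.    0.9 109.3  29.  147. ]
 [210.    0.4 108.5  30.  147. ]
 [225.    0.4 108.5  30.  147. ]
 [240.    0.5 108.5  30.  147. ]
 [255.    0.5 108.5  30.  147. ]
 [270.    0.5 108.5  30.  147. ]
 [285.    0.5 108.5  30.  147. ]
 [300.    0.5 108.5  30.  147. ]
 [315.    0.5 108.5  30.  147. ]]
axis y 0.566999828572837 cap y 1.5908283671963523 cam y 0.09964192188208636 angle -0.5865900467119847
```

Stem measured at -0.6°, about the measurement limit and upright. The wrist picture shows the cap (255,89) centred on the barrel. Moving a little farther clear and handing in.

```bash
python3 -m inch '[[[-0.02,-0.02,-0.02,0,0,0,0],[-0.025,-0.03,-0.02,0,0,0,0],[-0.025,-0.03,-0.02,0,0,0,0],[-0.025,-0.03,0,0,0,0,0],[-0.025,-0.03,0,0,0,0,0],[0,0,0,0,0,0,0],[0,0,0,0,0,0,0],[0,0,0,0,0,0,0]]]'
python3 -c "
from cell import hand_in,sense
print(hand_in())"
```

```text
time: 15.8
eef_pos: [455.2, -158.5, 581.6]
tool_rot: [[0.136, 0.991, 0.0], [0.991, -0.136, 0.0], [0.0, 0.0, -1.0]]
force: [-0.0, 0.6, 0.4]
gripper_width: 0.001
finger_force: 0.0
the job is handed in; nothing more can be done
None
```

The job is handed in: the stem points straight up (last measured 0.6° off vertical), the wheel is at rest, the arm is clear and nothing else was touched, but the first push caught a handle on the gripper's knuckles at about 28 N upward before I turned the gripper and finished at about 5 N.

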